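# Re-reference the spin coater's dispense slide

## Robot

A 6-joint arm with a two-finger parallel gripper is mounted at the origin on the work surface. World frame = base frame: x ahead of the robot, y to its left, z up, the work surface at z = 0. Lengths are in m, angles in rad, forces in N, time in s.
With the tool pointing down it reaches from about 0.35 to 0.775 m from the base axis. Payload 5.5 kg.
Tool frame: the origin (TCP) lies midway between the tips of the shut fingers; the grasp point (between the pads) lies 19 mm behind it; z points along the fingers, y is the line along which they close (so a half turn about z gives the same grasp; the last joint's range is limited). The gripper opens to 85 mm and grips with 20 to 120 N. Pads are 22 mm wide; open, the fingers measure 114 mm over their backs; the gripper's body (76 mm by 85 mm) begins 54 mm behind the grasp point. The pads swing forward as they close: fully open they stand 13 mm farther back than shut.
Start: joints at [1.145, 0.313, 0.046, 1.304, 0, 1.431], TCP at [0.162, 0.552, 0.231] pointing down, gripper open.
Joint ranges: [-2.76, 2.76], [-0.86, 1.69], [-1.03, 1.26], [-2.2, 2.34], [-1.47, 1.5], [-3.14, 3.14]. Speed limits (rad/s): [2.57, 2.57, 3.14, 3.14, 3.14, 3.14].

## Interface

Orientations are given as a unit quaternion [w, x, y, z].
In Python, from workcell import telemetry, imaging, env gives the robot as it stands. The module is installed in compiled form; this text tells all that it offers.
- The arm moves only by the tool step_arm, never from a script. Its argument "moves" is a list of rows, each a list of 3 entries, a list of its own where there are three numbers: the shift along the tool's x, y, z in mm, then the turn, a rotation vector about the tool's x, y, z in rad, then the finger opening in mm, from 0 to 85.4. A call has 1 to 8 rows; each row is the pose to reach, as a shift and turn from the pose commanded when the call began, along the tool's axes at that moment; what a row does not reach only later rows make up. A row lasts 1/12 s, in which the tool goes at most 41.7 mm and 7.16 degrees, less where a joint would pass 70% of its speed; a pose out of reach is approached as far as the arm can. A call with a gripper value outside its range is refused whole. The fingers move at their own pace and stop on an object; "grip_force" is the grip in N (left out, the last holds). Time passes only in rows, so rows that repeat a pose let the fingers close. It gives the time, the measured TCP pose, the force, the opening and the grip force at its end, in the units of the state.
- telemetry.get_state(): the state, without advancing time (a new reading comes with each control period).
- imaging.read_camera(name): name is "scene" or "side" or "wrist"; returns the picture (400x640x3 uint8, red, green, blue); there is no depth.
- imaging.camera_params(name): a dict with "camera_matrix" (3x3 intrinsics, pixels), "D" ([k1, k2, p1, p2, k3] as OpenCV has them; the pictures are not rectified), "pose" (4x4, takes a point from camera to world coordinates). Camera axes: x right, y up, looking along -z (the intrinsics and any distortion apply to the point x, -y, -z); pixel columns grow to the right and rows downward; lengths in m; the calibration is good to about 2 mm. A picture is of the moment at which its call begins: read the wrist's pose just before it. camera_params takes no time and is no camera call; for the wrist camera it gives the pose at the moment of the call.
- env.hand_in(): hands the job in; it is judged then, once.
The state is a dict: "clock": time; "joint_pos": joint angles; "qvel": joint speeds; "tau": joint torques, N m; "tcp_pos": TCP position; "orientation": TCP orientation; "wrist_force": force on the tool from outside, world axes, zero at the start; "ft_torque": the same for the moment, N m; "finger_gap": finger opening in m; "grip_force": force on a finger pad.
Only numpy, scipy, OpenCV 4.12 (cv2) and the standard library are available. Lean on these libraries where they do the work, as an engineer would, in place of code of your own. Each camera call takes 0.05 s, during which the arm holds its last target. There are 200 camera calls.

## Task

The dispense arm of the spin coater has lost its reference after a power cut. Push its carriage fully home against the end stop beside the drip cup, then take the stylus from the tool block, reach it through the hole in the top of the controller and press the recessed reference button fully down; do not press the button before the carriage is home. Finish while still gripping the stylus and holding the button down with it, the carriage still home and everything else on the bench left where it stands.

Things in the scene. Friction and masses are not known exactly. Their poses are not given: they have to be found in the camera images.
- coater: spin coater, fixed: dark steel deck plate 300 x 300 x 12 mm on the bench; origin at the centre of its underside, z up. On it a white round splash bowl (diameter 200 mm, rim 67 mm above the bench, centre at x +35, y -40 mm) and the dispense slide, an aluminium beam along the deck's y axis at x -110 mm, with a dark stop block at each end (y -105 and +125 mm, tops 88 mm above the bench)
- home_stop (a point): centre of the face, on the carriage's side, of the home stop block, which stands at the slide's +y end, the end beside the drip cup; 80 mm above the bench; on the face sits a rubber buffer 5 mm thick that the carriage meets
- drip_cup (a point): centre of the mouth of the drip cup, a small white cup of diameter 34 mm standing on the deck just outside the bowl, at x +35, y +85 mm of the coater, mouth 52 mm above the bench; the nozzle hangs over it when the carriage is home
- carriage (a joint): position of the carriage on the slide in m: 0 = home, against the home stop; grows along the deck's -y axis up to 0.15; starts between 0.06 and 0.14. About 2 N moves it and it stays where it is left. The carriage is an aluminium block 56 x 50 mm, top 105 mm above the bench; from it a thin tube 93 mm above the bench carries a nozzle out over the bowl
- carriage_knob (a point): the upright black cylindrical knob on top of the carriage, diameter 18 mm, 40 mm tall (from 105 to 145 mm above the bench); the point is on its axis at half its height. It moves with the carriage; its axes are the deck's axes, so home lies along its +y
- controller: the coater's controller, fixed: a grey box 170 (x) x 110 (y) x 70 mm with vent slots in its top and a display, keys and dial on its -x side; origin at the centre of its underside, z up. It stands to one side of the coater, the tool block on the other
- reset_hole (a point): centre of the only round hole in the controller's top, level with the top face (70 mm above the bench), at x = -45, y = 0 mm of the box. The hole is 15 mm wide and vertical; the button lies 20 mm down inside it
- button_top (a point): centre of the top of the recessed reference button, a round button 12 mm wide at the bottom of the hole; its top is 20 mm below the controller's top face when not pressed; it moves down with the button
- ref_button (a joint): travel of the button in m: 0 = up, 0.006 = fully down. It springs back; it starts to move at 1 N and is fully down at 4 N
- tool_block: white plastic tool block, fixed, 160 (x) x 60 (y) x 55 mm, with three sockets of 9 mm in a row along its x axis at x = -50, 0 and +50 mm, 50 mm deep; one tool stands in each, in any order. Origin at the centre of its underside, z up
- stylus: the stylus, 118 mm long, about 50 g, standing tip down in a socket: straight steel shank, diameter 6, 45 mm long; steel collar, diameter 20, 3 mm thick, resting on the block's top; above it a straight round grey handle with thin dark rings, diameter 14, 70 mm long. Origin at the end of the tip (10 mm above the bench at the start), z points from the tip up the handle
- stylus_grip (a point): point on the stylus's axis in its handle, 86 mm from the tip and 32 mm below the handle's upper end
- pipette: another tool in the block: dropping pipette with a pear-shaped dark rubber bulb 24 mm wide on top, 100 mm long in all; origin at its tip, z up. Leave it alone
- paddle: another tool in the block: white plastic sample paddle with a flat blade 30 mm wide and 5 mm thick on top, 120 mm long in all; origin at its tip, z up. Leave it alone
- solvent_bottle: green glass bottle, diameter 64 mm, 200 mm tall, origin under its centre; leave it alone
- resist_vial: small amber vial, diameter 28 mm, 70 mm tall, origin under its centre; leave it alone
- beaker: glass beaker, diameter 70 mm, 85 mm tall, origin under its centre; leave it alone
- copper_board: copper-clad board 80 x 60 x 4 mm lying on the bench, origin under its centre; leave it alone
- petri_dish: petri dish, diameter 94 mm, 15 mm high, between the robot and the coater, origin under its centre; leave it alone
Not all that is in view belongs to the job. Leave any turquoise look-alike of the controller alone. What is shaped like the stylus but turquoise is not meant.

How it is judged:
On the way, in this order (a step that is already met when the one before it is completed fails the run):
1. the carriage is home against its stop (within 3 mm) and at rest, the button not pressed (value of joint carriage below 0.003 m and velocity of joint carriage between -0.01 and 0.01 m/s and value of joint ref_button below 0.002 m), for 0.2 s.
2. the stylus, gripped in the fingers, is clear of the tool block (z of stylus in the frame of tool_block above 0.057 m and contact force between the fingers and stylus above 1 N), for 0.2 s.
At the end, for the whole second after the job is handed in: the button is held at least 4.5 mm down (of 6 mm) by the stylus's tip, which stands on it (within 9 mm of the centre of its top) and presses with more than 2 N; the stylus is gripped by the fingers; the carriage is still within 3 mm of its home stop (value of joint ref_button above 0.0045 m and contact force between stylus and controller above 2 N and contact force between the fingers and stylus above 2 N and distance between stylus and button_top below 0.009 m and value of joint carriage below 0.003 m); the arm keeps its last pose, push and grip.
It fails at once if the button is pressed while the carriage is not home (value of joint ref_button above 0.003 m and value of joint carriage above 0.004 m).
It fails at once if another tool in the block is pulled out or knocked over (moved more than 20 mm or tipped) (distance of any of pipette, paddle from where it was at the start of the episode above 0.02 m or angle between any of pipette, paddle's own z axis and vertical above 0.5 rad).
It fails at once if a bystander on the bench is moved more than 25 mm or tipped over (distance of any of solvent_bottle, resist_vial, beaker, copper_board, petri_dish from where it was at the start of the episode above 0.025 m or angle between any of solvent_bottle, resist_vial, beaker's own z axis and vertical above 0.5 rad).
It also fails if it takes over 58 s, if anything falls off the work surface, if the arm or the gripper's body presses on something with over 40 N, if the wrist force passes 120 N, or if a joint passes its speed limit or range.

## Working session

There is one attempt and no reset: what is moved stays moved. The work goes in short steps, Python scripts to look and compute and a tool call to move; the robot and the scene stay as the last step left them, time stands still between calls to the robot, and variables do not carry over. Pictures are saved under pics/ and viewed, at most 10 in all, crops included, and the job is handed in when it is done.

Besides the shell and the picture viewer there is one more tool, called after "Request:" by a JSON object that holds its "method" and its "body". step_arm: Moves the arm, as the interface text tells. Its arguments: {"type":"object","properties":{"moves":{"type":"array"},"grip_force":{"type":"number"}},"required":["moves"]}

```bash
mkdir -p pics; cat > h.py <<'E'
import numpy as np,cv2
from workcell import telemetry,imaging,env
def snap(n,f):
    P=imaging.camera_params(n); im=imaging.read_camera(n)
    cv2.imwrite(f'pics/{f}.png',im[:,:,::-1]); np.save(f'pics/{f}.npy',np.array([P['camera_matrix'],P['D'],P['pose']],dtype=object),allow_pickle=True)
    return im,P
def load(f):
    K,D,T=np.load(f'pics/{f}.npy',allow_pickle=True)
    return cv2.imread(f'pics/{f}.png'),dict(camera_matrix=np.array(K,float),D=np.array(D,float),pose=np.array(T,float))
def ray(P,u,v):
    q=cv2.undistortPoints(np.array([[[u,v]]],float),np.array(P['camera_matrix']),np.array(P['D']))[0,0]
    T=np.array(P['pose']); return T[:3,3],T[:3,:3]@np.array([q[0],-q[1],-1])
def onz(P,u,v,z):
    o,d=ray(P,u,v); return o+d*(z-o[2])/d[2]
def proj(P,X):
    T=np.array(P['pose']); c=(np.atleast_2d(X)-T[:3,3])@T[:3,:3]; c=c*[1,-1,-1]
    return cv2.projectPoints(c,np.zeros(3),np.zeros(3),np.array(P['camera_matrix']),np.array(P['D']))[0][:,0]
E
python3 - <<'E'
from h import *
for n in('scene','side','wrist'):
    im,P=snap(n,n+'0'); print(n,np.round(P['pose'],3).tolist(),P['camera_matrix'][0][0])
print(telemetry.get_state())
E
```

```text
scene [[0.262, -0.616, 0.743, 1.411], [0.965, 0.152, -0.214, -0.24], [0.019, 0.773, 0.634, 0.876], [0.0, 0.0, 0.0, 1.0]] 450.35467152485376
side [[-0.978, 0.137, -0.158, 0.283], [-0.208, -0.552, 0.808, 1.167], [0.023, 0.823, 0.568, 0.932], [0.0, 0.0, 0.0, 1.0]] 509.9476985893224
wrist [[0.282, -0.91, -0.305, 0.083], [0.959, 0.267, 0.09, 0.574], [-0.001, -0.318, 0.948, 0.374], [0.0, 0.0, 0.0, 1.0]] 291.441227263061
{'clock': 0.15, 'joint_pos': array([1.14539942e+00, 3.13854526e-01, 4.52631915e-02, 1.30360230e+00,
       2.01620737e-05, 1.43121580e+00]), 'qvel': array([ 1.74313629e-03, -1.56969343e-03,  4.10527961e-03,  6.15060097e-05,
       -4.43996761e-04, -1.24184243e-03]), 'tau': array([ 2.08878359e-03, -4.81064343e+01,  2.98815984e+01,  1.39439970e-02,
       -1.04679739e-04,  1.68267985e-05]), 'tcp_pos': array([0.16195386, 0.55133393, 0.23060807]), 'orientation': array([-2.04428139e-04,  1.42422228e-01,  9.89805749e-01, -6.68150015e-04]), 'wrist_force': array([ 0.29325548, -0.4566542 ,  0.57107072]), 'ft_torque': array([-0.0194838 , -0.01845066,  0.05323496]), 'grip_force': 0.0, 'finger_gap': 0.08524613271018919}
```

View pics/scene0.png

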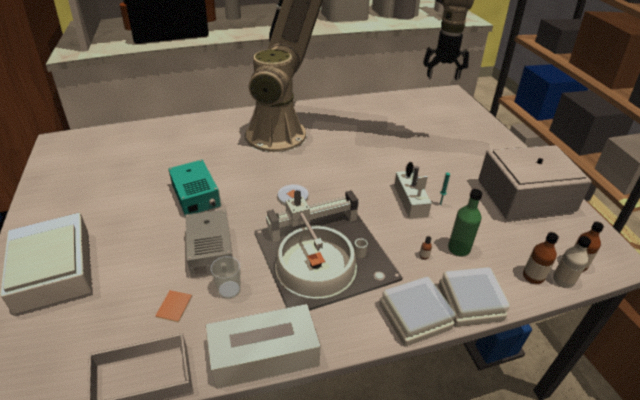

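View pics/side0.png

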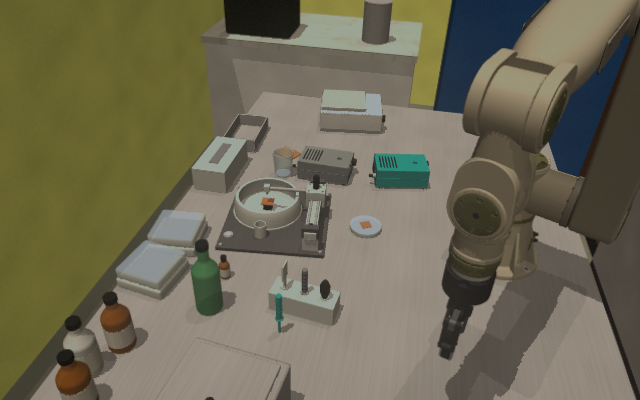

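The scene view shows the carriage knob at (297,200), the home stop at (352,205), the drip cup at (361,246) and the grey controller at (208,240). The tool block holds the pipette at (409,169), a grey tool at (416,177) and the paddle at (422,185). Look-alikes are the turquoise stylus at (445,183) and the turquoise controller at (194,187). The side view agrees: knob (316,182), block (304,298), turquoise stylus (279,305), controller (326,163).

I'll take close crops next.

```bash
python3 - <<'E'
from h import *
a=cv2.imread('pics/scene0.png');b=cv2.imread('pics/side0.png')
R=lambda m,x,y,w,h,W,H:cv2.resize(m[y:y+h,x:x+w],(W,H),interpolation=cv2.INTER_CUBIC)
top=np.hstack([R(a,170,150,130,100,400,300) if 0 else R(a,180,200,80,75,320,300),R(a,390,155,64,40*75//50,320,300)])
bot=np.hstack([R(b,290,140,80,60,400,300),R(b,260,255,100,75,400,300)])
top=cv2.copyMakeBorder(top,0,0,0,160,0)
cv2.imwrite('pics/c1.png',np.vstack([top,bot]))
cv2.imwrite('pics/c2.png',np.vstack([R(a,250,180,150,60,750,300),np.hstack([R(b,210,165,130,100,390,300),np.zeros((300,360,3),np.uint8)])]))
E
```

```text
(no output)
```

View pics/c1.png

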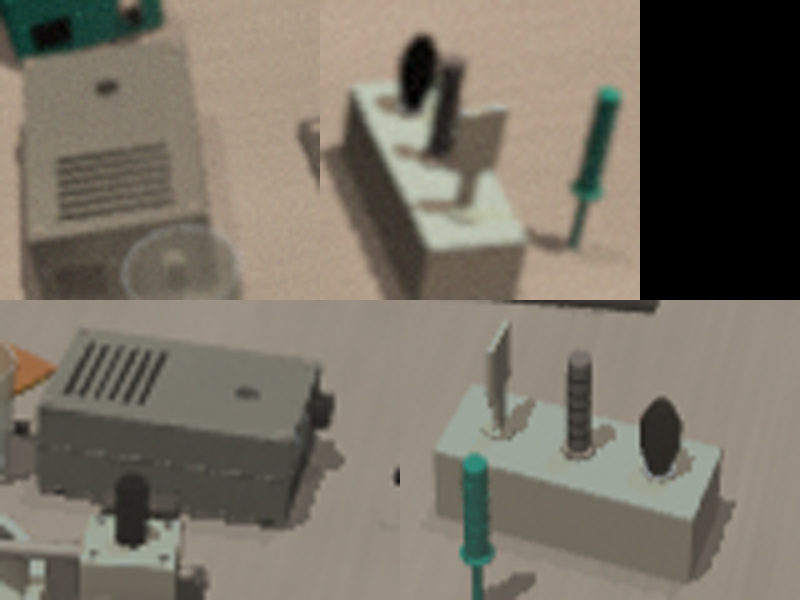

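View pics/c2.png

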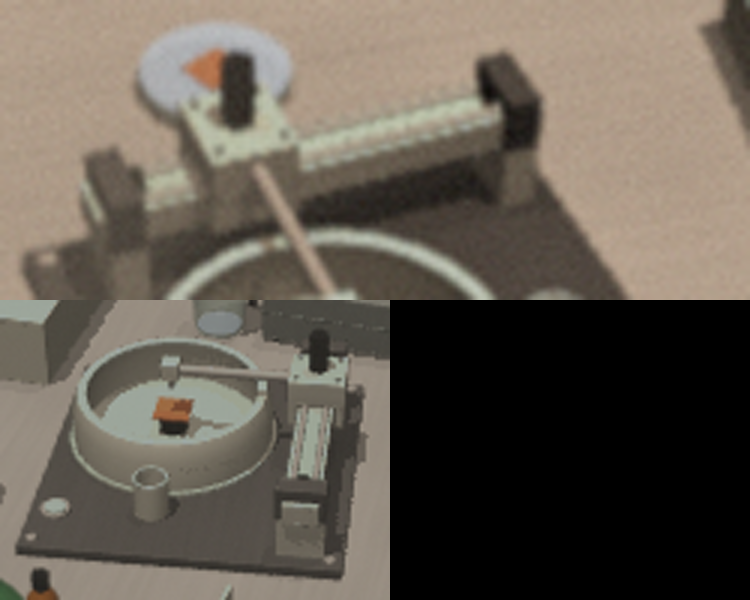

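The grey ringed tool in the middle socket is the stylus. It lies at about scene (416,167)–(414,185) and side (305,269)–(304,293). The round hole is at scene (206.8,221.8) and side (339.4,158.8). The home stop is beside the drip cup.

```bash
python3 - <<'E'
from h import *
_,A=load('scene0');_,B=load('side0')
def two(n,a,b,z):
    o1,d1=ray(A,*a);o2,d2=ray(B,*b)
    t=np.linalg.lstsq(np.c_[d1,-d2],o2-o1,rcond=None)[0]
    p,q=o1+d1*t[0],o2+d2*t[1]
    print(n,'tri',np.round((p+q)/2,4),'gap',round(np.linalg.norm(p-q),4),'zA',np.round(onz(A,*a,z)[:2],4),'zB',np.round(onz(B,*b,z)[:2],4))
two('hole',(206.75,221.75),(339.4,158.8),.07)
two('knobtop',(297.6,192),(316.2,176),.145)
two('knobbase',(297.6,204),(316.4,188),.105)
two('stop+',(352,196),(310,228),.088)
two('stytop',(416.4,167.2),(304.75,269.2),.128)
two('stycol',(414.2,185),(304.5,293),.056)
print('stop-',onz(A,273,214.4,.088))
# deck corners: scene, side
c=lambda x,y:(x/3+210,(y-300)/3+165)
print('deck side',[np.round(onz(B,*c(*p),.012)[:2],3) for p in((20,548),(342,573),(364,388))])
print('bowl ctr',onz(A,317,255,.067))
# block top corners, side crop & scene crop
s=lambda x,y:((x-400)/4+260,(y-300)/4+255)
print('blk side',[np.round(onz(B,*s(*p),.055)[:2],3) for p in((437,450),(692,520),(720,450),(475,388))])
s=lambda x,y:((x-320)/5+390,y/5+155)
print('blk scene',[np.round(onz(A,*s(*p),.055)[:2],3) for p in((350,92),(403,84),(523,240),(428,248))])
s=lambda x,y:(x/4+180,y/4+200)
print('ctl scene',[np.round(onz(A,*s(*p),.07)[:2],3) for p in((24,62),(180,42),(210,215),(30,240))])
s=lambda x,y:(x/5+290,(y-300)/5+140)
print('ctl side',[np.round(onz(B,*s(*p),.07)[:2],3) for p in((40,405),(298,441),(318,362),(82,332))])
print('bottle',onz(B,209,300,0), onz(A,462,248,0),'petri',onz(A,293,194,.01))
E
```

```text
hole tri [ 0.492  -0.2798  0.067 ] gap 0.0003 zA [ 0.4956 -0.2796] zB [ 0.4912 -0.2751]
knobtop tri [ 0.5213 -0.0378  0.145 ] gap 0.0008 zA [ 0.5219 -0.0377] zB [ 0.5211 -0.0384]
knobbase tri [ 0.52   -0.0381  0.1034] gap 0.0014 zA [ 0.5227 -0.0383] zB [ 0.5192 -0.0368]
stop+ tri [0.5019 0.1225 0.084 ] gap 0.0011 zA [0.5059 0.1205] zB [0.5011 0.1282]
stytop tri [0.47   0.3268 0.1273] gap 0.0007 zA [0.4713 0.3264] zB [0.4696 0.3272]
stycol tri [0.4677 0.3331 0.0585] gap 0.0009 zA [0.4644 0.3347] zB [0.4685 0.3312]
stop- [ 0.52884381 -0.1063842   0.088     ]
deck side [array([0.75 , 0.179]), array([0.458, 0.144]), array([ 0.492, -0.148])]
bowl ctr [ 0.67889706 -0.0265682   0.067     ]
blk side [array([0.55 , 0.348]), array([0.394, 0.367]), array([0.387, 0.309]), array([0.542, 0.293])]
blk scene [array([0.395, 0.304]), array([0.395, 0.341]), array([0.553, 0.346]), array([0.546, 0.289])]
ctl scene [array([ 0.457, -0.333]), array([ 0.462, -0.227]), array([ 0.628, -0.227]), array([ 0.623, -0.337])]
ctl side [array([ 0.621, -0.228]), array([ 0.449, -0.225]), array([ 0.452, -0.329]), array([ 0.616, -0.329])]
bottle [ 7.02782327e-01  3.54165917e-01 -1.11022302e-16] [0.69351368 0.3850905  0.        ] petri [ 0.36388374 -0.01620255  0.01      ]
```

```bash
cat >> h.py <<'E'
from scipy.spatial.transform import Rotation as Ro
def plan(x,y,z,yaw,show=True):
    s=telemetry.get_state(); w=s['orientation']; R=Ro.from_quat([w[1],w[2],w[3],w[0]])
    T=Ro.from_matrix(np.array([[np.sin(yaw),np.cos(yaw),0],[-np.cos(yaw),np.sin(yaw),0],[0,0,-1]]))
    print('t',round(s['clock'],2),'tcp',np.round(s['tcp_pos'],4),'shift',np.round(R.inv().apply(np.array([x,y,z])-s['tcp_pos'])*1000,1),'rot',np.round((R.inv()*T).as_rotvec(),3),'F',np.round(s['wrist_force'],1))
E
python3 -c "
from h import *
plan(.521,-.038,.2,.116)"
```

```text
Traceback (most recent call last):
  File "h.py", line 21, in plan
    T=Ro.from_matrix(np.array([[np.sin(yaw),np.cos(yaw),0],[-np.cos(yaw),np.sin(yaw),0],[0,0,-1]]))
  File "scipy/spatial/transform/_rotation.pyx", line 1143, in scipy.spatial.transform._rotation.Rotation.from_matrix
ValueError: Non-positive determinant (left-handed or null coordinate frame) in rotation matrix 0: [[ 0.11574003  0.99327954  0.        ]
 [-0.99327954  0.11574003  0.        ]
 [ 0.          0.         -1.        ]].
```

```bash
sed -i 's/\[\[np.sin(yaw),np.cos(yaw),0\],\[-np.cos(yaw)/[[-np.sin(yaw),np.cos(yaw),0],[np.cos(yaw)/' h.py
python3 -c "
from h import *
plan(.521,-.038,.2,.116)"
```

```text
t 0.15 tcp [0.162  0.5513 0.2306] shift [-510.6 -464.2   31.1] rot [-1.000e-03  1.000e-03  1.169e+00] F [ 0.3 -0.5  0.6]
```

Request:
{"method": "step_arm", "body": {"moves": [[[-240, -218, 0], [0, 0, 0.55], 85], [[-240, -218, 0], [0, 0, 0.55], 85], [[-240, -218, 0], [0, 0, 0.55], 85], [[-240, -218, 0], [0, 0, 0.55], 85], [[-240, -218, 0], [0, 0, 0.55], 85], [[-240, -218, 0], [0, 0, 0.55], 85], [[-240, -218, 0], [0, 0, 0.55], 85], [[-240, -218, 0], [0, 0, 0.55], 85]]}}

```text
clock: 0.82
tcp_pos: [0.3316, 0.2725, 0.2313]
orientation: [0.0, 0.406, 0.914, -0.0]
wrist_force: [0.7, 0.5, 0.3]
finger_gap: 0.0848
grip_force: 0.0
```

```bash
python3 -c "
from h import *
plan(.521,-.038,.2,.116)"
```

```text
t 0.82 tcp [0.3316 0.2725 0.2313] shift [-357.3  -67.4   31.5] rot [0.    0.    0.618] F [0.7 0.5 0.3]
```

Request:
{"method": "step_arm", "body": {"moves": [[[-357, -67, 10], [0, 0, 0.618], 85], [[-357, -67, 10], [0, 0, 0.618], 85], [[-357, -67, 10], [0, 0, 0.618], 85], [[-357, -67, 10], [0, 0, 0.618], 85], [[-357, -67, 10], [0, 0, 0.618], 85], [[-357, -67, 10], [0, 0, 0.618], 85], [[-357, -67, 10], [0, 0, 0.618], 85], [[-357, -67, 10], [0, 0, 0.618], 85]]}}

```text
clock: 1.48
tcp_pos: [0.5054, -0.0114, 0.2219]
orientation: [-0.0, 0.665, 0.747, 0.0]
wrist_force: [1.4, 0.2, 0.7]
finger_gap: 0.0851
grip_force: 0.0
```

```bash
python3 -c "
from h import *
im,P=snap('wrist','w1')
for z in(.105,.125,.145): print(proj(P,[.521,-.038,z]))
plan(.521,-.038,.2,.116)"
```

```text
[[333.53722978 227.34678739]]
[[334.50971104 236.02019087]]
[[335.63138082 246.03417979]]
t 1.53 tcp [ 0.51   -0.0174  0.2213] shift [-21.6   8.6  21.4] rot [ 0.003  0.005 -0.005] F [ 6.  -5.   1.8]
```

View pics/w1.png

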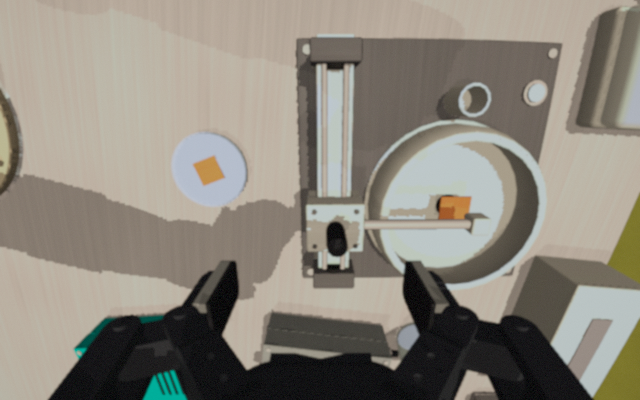

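The knob top is at (336,247) as predicted, with the slide vertical in view and the home stop at its upper end (335,48). Next: descend and grip the knob.

Request:
{"method": "step_arm", "body": {"moves": [[[-21.5, 8.5, 22], [0, 0, 0], 85], [[-21.5, 8.5, 22], [0, 0, 0], 85], [[-21.5, 8.5, 60], [0, 0, 0], 50], [[-21.5, 8.5, 90], [0, 0, 0], 50], [[-21.5, 8.5, 107], [0, 0, 0], 50], [[-21.5, 8.5, 107], [0, 0, 0], 50], [[-21.5, 8.5, 107], [0, 0, 0], 50]]}}

```text
clock: 2.12
tcp_pos: [0.5147, -0.0288, 0.1146]
orientation: [-0.001, 0.664, 0.747, -0.001]
wrist_force: [0.0, -0.3, -0.2]
finger_gap: 0.0501
grip_force: 0.0
```

```bash
python3 -c "
from h import *
plan(.521,-.038,.113,.116)"
```

```text
t 2.12 tcp [ 0.5147 -0.0288  0.1146] shift [-9.8  5.2  1.5] rot [-0.003 -0.001  0.002] F [ 0.  -0.3 -0.2]
```

Request:
{"method": "step_arm", "body": {"moves": [[[-10, 5, 1], [0, 0, 0], 50], [[-10, 5, 1], [0, 0, 0], 50], [[-10, 5, 1], [0, 0, 0], 10], [[-10, 5, 1], [0, 0, 0], 10], [[-10, 5, 1], [0, 0, 0], 10], [[-10, 5, 1], [0, 0, 0], 10], [[-10, 5, 1], [0, 0, 0], 10], [[-10, 5, 1], [0, 0, 0], 10]], "grip_force": 25}}

```text
clock: 2.78
tcp_pos: [0.5229, -0.0391, 0.1151]
orientation: [0.001, 0.665, 0.747, 0.001]
wrist_force: [0.6, 0.3, 5.5]
finger_gap: 0.0171
grip_force: 25.2
```

Request:
{"method": "step_arm", "body": {"moves": [[[14, 0, 0], [0, 0, 0], 10], [[28, 0, 0], [0, 0, 0], 10], [[42, 0, 0], [0, 0, 0], 10], [[56, 0, 0], [0, 0, 0], 10], [[70, 0, 0], [0, 0, 0], 10], [[84, 0, 0], [0, 0, 0], 10], [[92, 0, 0], [0, 0, 0], 10], [[92, 0, 0], [0, 0, 0], 10]]}}

```text
clock: 3.45
tcp_pos: [0.5115, 0.054, 0.1151]
orientation: [0.0, 0.664, 0.748, 0.001]
wrist_force: [-0.9, 2.8, 6.9]
finger_gap: 0.017
grip_force: 25.4
```

Request:
{"method": "step_arm", "body": {"moves": [[[5, 0, 0], [0, 0, 0], 10], [[10, 0, 0], [0, 0, 0], 10], [[15, 0, 0], [0, 0, 0], 10], [[20, 0, 0], [0, 0, 0], 10], [[20, 0, 0], [0, 0, 0], 10]]}}

```text
clock: 3.87
tcp_pos: [0.5093, 0.0728, 0.115]
orientation: [0.001, 0.664, 0.747, 0.0]
wrist_force: [-0.6, 0.7, 7.3]
finger_gap: 0.017
grip_force: 25.5
```

Request:
{"method": "step_arm", "body": {"moves": [[[3, 0, 0], [0, 0, 0], 10], [[6, 0, 0], [0, 0, 0], 10], [[9, 0, 0], [0, 0, 0], 10], [[9, 0, 0], [0, 0, 0], 10]]}}

```text
clock: 4.2
tcp_pos: [0.5084, 0.0802, 0.1151]
orientation: [0.002, 0.665, 0.747, -0.001]
wrist_force: [-0.5, -5.2, 7.6]
finger_gap: 0.0172
grip_force: 25.4
```

Request:
{"method": "step_arm", "body": {"moves": [[[2, 0, 0], [0, 0, 0], 10], [[4, 0, 0], [0, 0, 0], 10], [[4, 0, 0], [0, 0, 0], 10], [[4, 0, 0], [0, 0, 0], 10]]}}

```text
clock: 4.53
tcp_pos: [0.5084, 0.0803, 0.1151]
orientation: [0.004, 0.666, 0.746, -0.003]
wrist_force: [-0.4, -18.9, 6.4]
finger_gap: 0.0174
grip_force: 25.4
```

Force is rising while position holds at 43 mm from the stop block, so the carriage is home. Now release and lift.

Request:
{"method": "step_arm", "body": {"moves": [[[-3, 0, 0], [0, 0, 0], 10], [[-3, 0, 0], [0, 0, 0], 50], [[-3, 0, 0], [0, 0, 0], 50], [[-3, 0, 0], [0, 0, 0], 50], [[-3, 0, -40], [0, 0, 0], 50], [[-3, 0, -80], [0, 0, 0], 50], [[-3, 0, -120], [0, 0, 0], 50], [[-3, 0, -120], [0, 0, 0], 50]]}}

```text
clock: 5.2
tcp_pos: [0.5111, 0.0828, 0.2417]
orientation: [0.004, 0.664, 0.748, 0.004]
wrist_force: [1.4, -0.3, 1.2]
finger_gap: 0.0502
grip_force: 0.0
```

```bash
python3 -c "
from h import *
plan(.469,.329,.24,1.466)
im,P=snap('wrist','w2'); print(proj(P,[[.5084,.0803,.145]]))
"
```

```text
t 5.2 tcp [0.5111 0.0828 0.2417] shift [249.5 -12.9   1.3] rot [ 0.009  0.008 -1.348] F [ 1.4 -0.3  1.2]
[[316.13601559 208.59636311]]
```

View pics/w2.png

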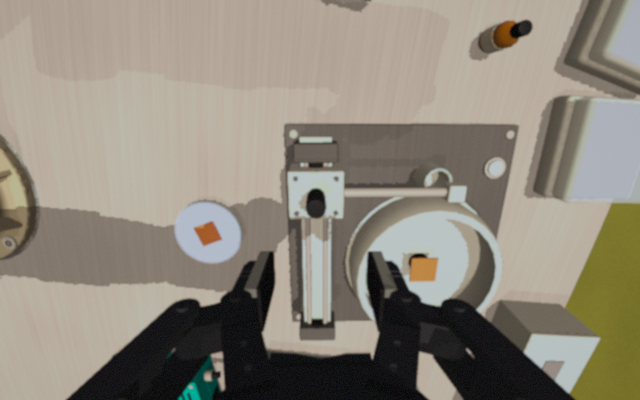

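The carriage sits against the stop block, with the knob top at (316,210) and the nozzle beside the cup. Now to the stylus.

Request:
{"method": "step_arm", "body": {"moves": [[[249, -13, 1], [0, 0, -0.67], 60], [[249, -13, 1], [0, 0, -0.67], 60], [[249, -13, 1], [0, 0, -0.67], 60], [[249, -13, 1], [0, 0, -0.67], 60], [[249, -13, 1], [0, 0, -0.67], 60], [[249, -13, 1], [0, 0, -0.67], 60], [[249, -13, 1], [0, 0, -0.67], 60], [[249, -13, 1], [0, 0, -0.67], 60]]}}

```text
clock: 5.92
tcp_pos: [0.464, 0.33, 0.2313]
orientation: [-0.001, 0.38, 0.925, -0.001]
wrist_force: [0.4, -0.3, -0.4]
finger_gap: 0.06
grip_force: 0.0
```

```bash
python3 -c "
from h import *
plan(.469,.329,.24,1.466)
"
```

```text
t 5.92 tcp [0.464  0.33   0.2313] shift [-4.2  2.8 -8.7] rot [-0.002 -0.002 -0.674] F [ 0.4 -0.3 -0.4]
```

Request:
{"method": "step_arm", "body": {"moves": [[[-4, 3, -9], [0, 0, -0.674], 60], [[-4, 3, -9], [0, 0, -0.674], 60], [[-4, 3, -9], [0, 0, -0.674], 60], [[-4, 3, -9], [0, 0, -0.674], 60], [[-4, 3, -9], [0, 0, -0.674], 60], [[-4, 3, -9], [0, 0, -0.674], 60], [[-4, 3, -9], [0, 0, -0.674], 60], [[-4, 3, -9], [0, 0, -0.674], 60]]}}

```text
clock: 6.58
tcp_pos: [0.4708, 0.3259, 0.2415]
orientation: [-0.001, 0.057, 0.998, -0.0]
wrist_force: [0.6, 0.2, 0.1]
finger_gap: 0.0598
grip_force: 0.0
```

```bash
python3 -c "
from h import *
im,P=snap('wrist','w3'); print(proj(P,[[.469,.329,.128],[.469,.329,.058]]))
plan(.469,.329,.24,1.466)
"
```

```text
[[323.32717233 198.70735632]
 [322.70814866 180.54623513]]
t 6.63 tcp [0.4708 0.3262 0.2416] shift [2.1 2.6 1.6] rot [-0.001 -0.001 -0.008] F [ 0.3 -0.3 -0. ]
```

View pics/w3.png

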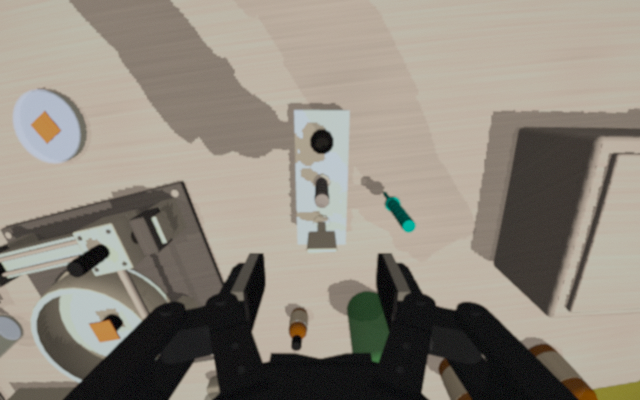

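The stylus top is at (321,199), between the pipette (321,141) and the paddle (321,240), and the block is aligned with the gripper.

```bash
python3 -c "
from h import *
_,P=load('w3')
print(onz(P,321.2,199.5,.128),onz(P,322,182,.058))
im=cv2.imread('pics/w3.png'); r=im[195:206,305:340].astype(int).sum(2)
print(r[::3])
plan(.469,.327,.115,1.466)
"
```

```text
[0.46953947 0.32696418 0.128     ] [0.4706174 0.3279987 0.058    ]
[[593 594 590 592 594 593 591 592 565 480 318 236 302 368 418 435 443 448
  439 420 383 316 273 361 494 564 582 588 584 583 584 582 579 584 582]
 [592 592 590 590 594 594 592 587 556 479 407 421 458 462 467 469 466 465
  468 468 476 464 438 432 489 563 580 587 584 582 584 581 585 583 584]
 [592 593 590 593 591 591 593 591 575 534 466 445 451 454 464 462 459 466
  465 465 465 466 468 481 523 563 580 582 580 584 580 580 581 580 588]
 [593 592 590 590 591 592 593 595 591 576 537 475 439 436 435 434 432 439
  448 457 460 462 485 518 557 579 585 584 583 580 583 581 581 582 583]]
t 6.63 tcp [0.4708 0.3262 0.2416] shift [  1.8   0.7 126.6] rot [-0.001 -0.001 -0.008] F [ 0.3 -0.3 -0. ]
```

Request:
{"method": "step_arm", "body": {"moves": [[[1, 1, 40], [0, 0, 0], 60], [[1, 1, 80], [0, 0, 0], 60], [[1, 1, 115], [0, 0, 0], 60], [[1, 1, 140], [0, 0, 0], 60], [[1, 1, 155], [0, 0, 0], 60], [[1, 1, 164], [0, 0, 0], 60], [[1, 1, 164], [0, 0, 0], 60], [[1, 1, 164], [0, 0, 0], 60]]}}

```text
clock: 7.3
tcp_pos: [0.4701, 0.3282, 0.0784]
orientation: [-0.0, 0.055, 0.998, 0.0]
wrist_force: [0.2, 0.4, -0.4]
finger_gap: 0.0603
grip_force: 0.0
```

Request:
{"method": "step_arm", "body": {"moves": [[[0, 0, 0], [0, 0, 0], 5], [[0, 0, 0], [0, 0, 0], 5], [[0, 0, 0], [0, 0, 0], 5], [[0, 0, 0], [0, 0, 0], 5], [[0, 0, 0], [0, 0, 0], 5], [[0, 0, 0], [0, 0, 0], 5], [[0, 0, 0], [0, 0, 0], 5], [[0, 0, 0], [0, 0, 0], 5]], "grip_force": 60}}

```text
clock: 7.97
tcp_pos: [0.4705, 0.3286, 0.0791]
orientation: [0.001, 0.055, 0.998, 0.0]
wrist_force: [0.2, -1.5, 5.5]
finger_gap: 0.0121
grip_force: 58.4
```

Request:
{"method": "step_arm", "body": {"moves": [[[0, 0, -12], [0, 0, 0], 5], [[0, 0, -30], [0, 0, 0], 5], [[0, 0, -50], [0, 0, 0], 5], [[0, 0, -75], [0, 0, 0], 5], [[0, 0, -110], [0, 0, 0], 5], [[0, 0, -145], [0, 0, 0], 5], [[0, 0, -166], [0, 0, 0], 5], [[0, 0, -166], [0, 0, 0], 5]]}}

```text
clock: 8.63
tcp_pos: [0.472, 0.3296, 0.2497]
orientation: [0.004, 0.055, 0.998, 0.002]
wrist_force: [0.3, 0.0, -0.2]
finger_gap: 0.0129
grip_force: 58.4
```

```bash
python3 -c "
from h import *
plan(.493,-.279,.245,.8)
im,P=snap('side','s2');im,P=snap('wrist','w4')
"
```

```text
t 8.63 tcp [0.472  0.3296 0.2497] shift [ -87.5 -602.6    2.3] rot [0.007 0.005 0.661] F [ 0.3  0.  -0.2]
```

Request:
{"method": "step_arm", "body": {"moves": [[[-44, -300, 2], [0, 0, 0.33], 5], [[-44, -300, 2], [0, 0, 0.33], 5], [[-44, -300, 2], [0, 0, 0.33], 5], [[-44, -300, 2], [0, 0, 0.33], 5], [[-44, -300, 2], [0, 0, 0.33], 5], [[-44, -300, 2], [0, 0, 0.33], 5], [[-44, -300, 2], [0, 0, 0.33], 5], [[-44, -300, 2], [0, 0, 0.33], 5]]}}

```text
clock: 9.4
tcp_pos: [0.4796, 0.0209, 0.24]
orientation: [-0.002, 0.221, 0.975, -0.001]
wrist_force: [-0.7, 0.5, -0.4]
finger_gap: 0.0125
grip_force: 58.7
```

```bash
python3 -c "
from h import *
plan(.493,-.279,.245,.8)
"
```

```text
t 9.4 tcp [0.4796 0.0209 0.24  ] shift [-141.1 -265.    -4.7] rot [-0.003 -0.002  0.326] F [-0.7  0.5 -0.4]
```

Request:
{"method": "step_arm", "body": {"moves": [[[-141, -265, -5], [0, 0, 0.326], 5], [[-141, -265, -5], [0, 0, 0.326], 5], [[-141, -265, -5], [0, 0, 0.326], 5], [[-141, -265, -5], [0, 0, 0.326], 5], [[-141, -265, -5], [0, 0, 0.326], 5], [[-141, -265, -5], [0, 0, 0.326], 5], [[-141, -265, -5], [0, 0, 0.326], 5], [[-141, -265, -5], [0, 0, 0.326], 5]]}}

```text
clock: 10.07
tcp_pos: [0.4951, -0.2797, 0.2444]
orientation: [-0.001, 0.376, 0.927, -0.001]
wrist_force: [1.0, 0.1, -0.7]
finger_gap: 0.0125
grip_force: 58.8
```

Request:
{"method": "step_arm", "body": {"moves": [[[0, 0, 30], [0, 0, 0], 5], [[0, 0, 60], [0, 0, 0], 5], [[0, 0, 60], [0, 0, 0], 5], [[0, 0, 60], [0, 0, 0], 5], [[0, 0, 60], [0, 0, 0], 5]]}}

```text
clock: 10.48
tcp_pos: [0.4957, -0.2738, 0.1875]
orientation: [-0.0, 0.373, 0.928, 0.0]
wrist_force: [0.8, -1.1, 0.8]
finger_gap: 0.0123
grip_force: 58.8
```

```bash
python3 -c "
from h import *
plan(.493,-.279,.18,.8)
ims=[]
for n in('scene','side','wrist'):
    im,P=snap(n,n+'5'); u=proj(P,[[.493,-.279,.07],[*telemetry.get_state()['tcp_pos'][:2],telemetry.get_state()['tcp_pos'][2]-.067]]); print(n,u)
    c=u[0].astype(int); im=im[:,:,::-1]
    if n=='wrist': ims.append(cv2.resize(im,(480,300)))
    else:
        x,y=c[0]-40,c[1]-40; ims.append(cv2.resize(im[y:y+60,x:x+80],(400,300),interpolation=cv2.INTER_CUBIC)); print('org',x,y)
cv2.imwrite('pics/c5.png',np.vstack([np.hstack(ims[:2]),cv2.copyMakeBorder(ims[2],0,0,0,320,0)]))
"
```

```text
t 10.48 tcp [ 0.4957 -0.2738  0.1875] shift [-1.7 -5.6  7.5] rot [ 0.    -0.001  0.006] F [ 0.8 -1.1  0.8]
scene [[206.90709007 221.06631158]
 [206.09643489 206.8513081 ]]
org 166 181
side [[339.07640358 158.14146397]
 [338.54217667 144.90432731]]
org 299 118
wrist [[314.40984304 199.21205815]
 [320.51687316 219.10028287]]
```

View pics/c5.png

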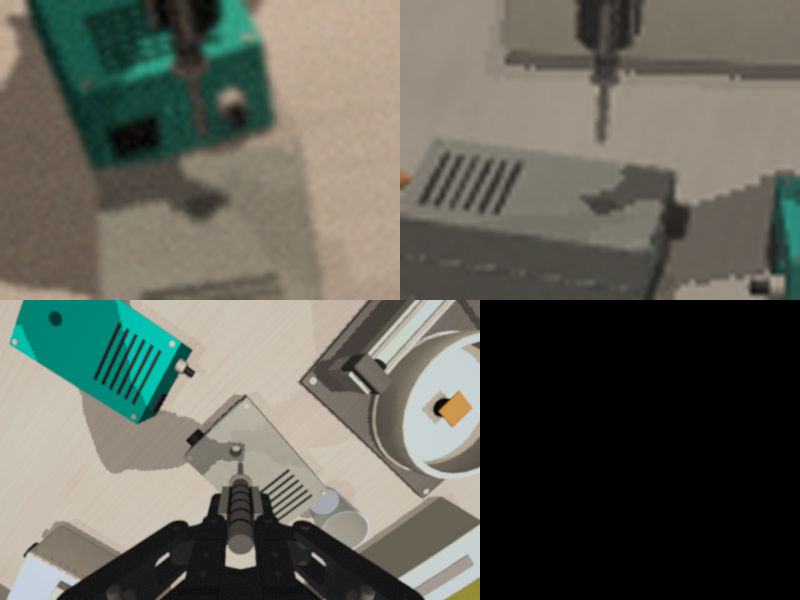

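The scene and side views show the stylus vertical, with the tip about 48 mm above the grey controller: scene (206.4,207.8), side (339.2,146.4). In the wrist view the hole is at about (313,200) and the tip at (320,217). I'll refine the hole numerically.

```bash
python3 -c "
from h import *
im,P=load('wrist5'); g=cv2.cvtColor(im,cv2.COLOR_BGR2GRAY)
print('     ',*range(300,332));
for v in range(188,226): print(v,*g[v,300:332])
for p in((206.4,207.8),): A=load('scene5')[1];B=load('side5')[1]
o1,d1=ray(A,206.4,207.8);o2,d2=ray(B,339.2,146.4)
t=np.linalg.lstsq(np.c_[d1,-d2],o2-o1,rcond=None)[0];print('tip',o1+d1*t[0],o2+d2*t[1])
"
```

```text
300 301 302 303 304 305 306 307 308 309 310 311 312 313 314 315 316 317 318 319 320 321 322 323 324 325 326 327 328 329 330 331
188 173 173 171 165 157 143 137 150 161 163 157 157 157 155 156 160 162 162 157 154 155 159 161 160 162 162 162 161 161 162 163 162
189 169 167 159 147 135 127 123 132 145 147 138 138 140 137 140 152 158 156 147 135 141 150 159 159 162 161 162 162 164 161 160 162
190 151 154 141 129 121 121 120 122 128 125 118 116 118 116 121 135 147 143 127 115 120 137 149 152 154 158 161 162 162 163 162 163
191 129 134 126 121 119 119 119 119 117 112 108 104 105 105 106 116 124 121 111 106 106 116 125 130 133 140 152 159 161 162 163 163
192 120 121 118 120 119 120 118 119 115 113 107 103 103 103 104 107 106 105 104 104 105 104 108 110 111 121 139 154 160 162 162 162
193 119 119 117 119 119 118 119 119 116 112 103 106 109 114 114 112 107 105 102 104 105 104 105 104 106 115 130 148 158 162 162 162
194 120 120 118 117 119 119 115 115 113 110 112 122 134 142 145 140 131 119 111 105 104 105 104 105 109 121 140 153 161 161 162 161
195 117 116 118 117 116 118 115 112 110 119 133 
[... 3235 characters left out ...]
168 168 168 170 169 169 170 169 170 171 171 170 172 168 148 109 78 76 80 76 80 101 136 160 168 168 169 169 170 171
222 169 168 167 168 169 169 168 170 170 169 171 168 170 169 170 167 149 107 78 75 80 77 79 101 135 160 168 168 168 169 170 170
223 169 168 169 170 169 169 169 169 170 169 171 170 168 170 170 165 150 110 82 78 78 78 79 100 132 158 167 168 168 170 170 169
224 170 168 168 169 168 169 168 169 168 169 169 170 169 170 169 166 146 107 78 78 77 79 81 98 134 162 168 169 169 169 169 170
225 170 169 171 169 169 170 169 169 168 169 169 169 169 167 167 161 139 101 78 76 78 78 82 97 134 161 169 171 170 169 170 170
tip [ 0.49434795 -0.27401975  0.11655355] [ 0.49408085 -0.27424683  0.11688601]
```

```bash
python3 -c "
from h import *
im,P=load('wrist5')
h=onz(P,314,200.8,.07);t=onz(P,320.3,217.8,.1172);print('hole',h,'tip',t,'d',h-t)
s=telemetry.get_state();print(s['tcp_pos']); q=s['tcp_pos']+h-t; plan(q[0],q[1],.149,.8)
"
```

```text
hole [ 0.49385929 -0.28037528  0.07      ] tip [ 0.49706535 -0.27532437  0.1172    ] d [-0.00320606 -0.00505091 -0.0472    ]
[ 0.49660547 -0.27466215  0.18899359]
t 10.63 tcp [ 0.4966 -0.2747  0.189 ] shift [-1.1 -5.9 40. ] rot [0.001 0.003 0.006] F [-0.7 -0.2 -1. ]
```

Request:
{"method": "step_arm", "body": {"moves": [[[-1, -6, 10], [0, 0, 0], 5], [[-1, -6, 20], [0, 0, 0], 5], [[-1, -6, 30], [0, 0, 0], 5], [[-1, -6, 38], [0, 0, 0], 5], [[-1, -6, 38], [0, 0, 0], 5], [[-1, -6, 38], [0, 0, 0], 5], [[-1, -6, 38], [0, 0, 0], 5]]}}

```text
clock: 11.22
tcp_pos: [0.4921, -0.2794, 0.149]
orientation: [-0.0, 0.374, 0.928, 0.0]
wrist_force: [0.4, 0.7, 0.1]
finger_gap: 0.0126
grip_force: 58.7
```

```bash
python3 -c "
from h import *
plan(.494,-.280,.149,.8)
im,P=snap('wrist','wrist6');s=telemetry.get_state()['tcp_pos']; print(s,proj(P,[[.4939,-.2804,.07]]))
b,B=snap('side','side6'); a,A=snap('scene','scene6')
u=proj(B,[.4939,-.2804,.07])[0].astype(int);w=proj(A,[.4939,-.2804,.07])[0].astype(int);print(u,w)
R=lambda m,x,y:cv2.resize(m[y:y+30,x:x+40],(400,300),interpolation=cv2.INTER_CUBIC)
m=np.vstack([np.hstack([R(b,u[0]-20,u[1]-18),R(a,w[0]-20,w[1]-18)]),cv2.copyMakeBorder(R(im,295,185),0,0,0,400,0)])
cv2.imwrite('pics/c6.png',m[:,:,::-1])
"
```

```text
t 11.22 tcp [ 0.4921 -0.2794  0.149 ] shift [-1.8  0.9  0. ] rot [ 0.    -0.     0.005] F [0.4 0.7 0.1]
[ 0.49230436 -0.27959381  0.14936867] [[321.28296359 216.02077859]]
[338 157] [206 221]
```

View pics/c6.png

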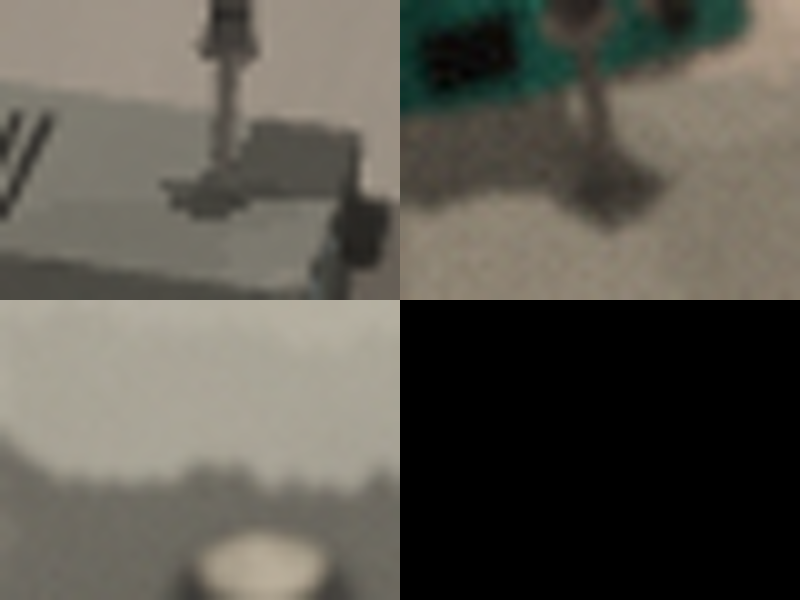

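The side and scene views show the tip just above the dark hole. The wrist crop stops too high, though: the hole starts at about row 213 there. I'll read that part numerically.

```bash
python3 -c "
from h import *
im,P=load('wrist6'); g=cv2.cvtColor(im,cv2.COLOR_BGR2GRAY)
print('    ',*range(308,338));
for v in range(206,240): print(v,*g[v,308:338])
"
```

```text
308 309 310 311 312 313 314 315 316 317 318 319 320 321 322 323 324 325 326 327 328 329 330 331 332 333 334 335 336 337
206 106 106 107 106 106 105 105 105 106 105 106 104 104 106 103 103 103 105 103 103 103 105 106 103 106 105 105 107 108 105
207 106 108 105 106 105 105 106 104 104 101 105 106 106 108 106 105 104 102 103 104 103 104 106 107 103 105 106 106 107 105
208 105 105 107 105 105 107 103 103 104 107 116 126 134 132 127 119 115 110 106 101 105 106 107 105 106 105 107 106 107 104
209 106 104 104 106 105 103 103 109 119 133 145 152 159 160 153 148 140 131 119 109 100 104 103 106 105 106 107 107 104 103
210 103 105 103 104 101 99 106 122 141 152 157 163 170 169 166 161 158 153 139 115 101 99 104 106 107 107 104 106 104 105
211 106 105 104 102 99 92 100 127 149 160 161 163 169 172 173 169 166 163 147 117 92 96 100 104 104 107 106 105 107 112
212 105 105 105 100 91 78 87 117 146 156 160 165 170 173 174 174 170 163 139 104 80 86 96 101 104 102 105 105 110 119
213 104 101 104 97 84 70 71 98 127 145 153 163 169 173 173 171 163 146 118 81 68 79 91 99 105 103 104 102 106 115
214 102 10
[... 2231 characters left out ...]
114 119 124 129 128 129 129 129 129 131 129 128 123 116 110 103 103 124 145 157 163 169 170 172 172
235 155 136 119 113 115 121 126 129 129 129 129 132 130 128 129 129 129 128 124 121 114 109 110 128 149 163 172 173 171 171
236 141 124 118 120 126 129 129 131 129 128 128 127 128 127 125 125 126 127 126 126 123 120 113 118 137 158 167 170 172 171
237 130 123 125 128 128 128 129 125 121 119 120 119 120 117 113 115 117 122 124 127 125 122 122 119 127 144 161 168 170 171
238 125 124 129 128 126 125 123 115 102 92 93 91 91 90 87 89 96 110 119 124 125 129 127 125 122 128 148 165 170 172
239 124 124 126 126 125 118 107 95 81 68 67 68 65 66 67 68 74 84 100 111 121 126 128 128 123 121 135 158 168 171
```

The tip is centred over the hole to within about 1 mm, so I'm inserting it.

Request:
{"method": "step_arm", "body": {"moves": [[[0, 0, 6], [0, 0, 0], 5], [[0, 0, 12], [0, 0, 0], 5], [[0, 0, 18], [0, 0, 0], 5], [[0, 0, 23], [0, 0, 0], 5], [[0, 0, 23], [0, 0, 0], 5], [[0, 0, 23], [0, 0, 0], 5]]}}

```text
clock: 11.87
tcp_pos: [0.4916, -0.2792, 0.1254]
orientation: [-0.001, 0.374, 0.928, 0.0]
wrist_force: [-0.6, -0.5, 0.0]
finger_gap: 0.0122
grip_force: 58.7
```

Request:
{"method": "step_arm", "body": {"moves": [[[0, 0, 2], [0, 0, 0], 5], [[0, 0, 4], [0, 0, 0], 5], [[0, 0, 6], [0, 0, 0], 5], [[0, 0, 6], [0, 0, 0], 5], [[0, 0, 6], [0, 0, 0], 5]]}}

```text
clock: 12.28
tcp_pos: [0.492, -0.2794, 0.12]
orientation: [-0.0, 0.374, 0.928, 0.0]
wrist_force: [-0.2, -0.2, -0.6]
finger_gap: 0.0125
grip_force: 58.7
```

Request:
{"method": "step_arm", "body": {"moves": [[[0, 0, 1], [0, 0, 0], 5], [[0, 0, 2], [0, 0, 0], 5], [[0, 0, 3], [0, 0, 0], 5], [[0, 0, 3], [0, 0, 0], 5], [[0, 0, 3], [0, 0, 0], 5]]}}

```text
clock: 12.7
tcp_pos: [0.4922, -0.2796, 0.1173]
orientation: [0.0, 0.374, 0.928, -0.0]
wrist_force: [0.7, -1.0, 1.3]
finger_gap: 0.0126
grip_force: 58.7
```

Request:
{"method": "step_arm", "body": {"moves": [[[0, 0, 1], [0, 0, 0], 5], [[0, 0, 2], [0, 0, 0], 5], [[0, 0, 3], [0, 0, 0], 5], [[0, 0, 3], [0, 0, 0], 5], [[0, 0, 3], [0, 0, 0], 5]]}}

```text
clock: 13.12
tcp_pos: [0.4922, -0.2796, 0.1142]
orientation: [0.0, 0.374, 0.928, -0.0]
wrist_force: [0.2, 0.5, 2.8]
finger_gap: 0.0123
grip_force: 58.8
```

Request:
{"method": "step_arm", "body": {"moves": [[[0, 0, 1], [0, 0, 0], 5], [[0, 0, 2], [0, 0, 0], 5], [[0, 0, 3], [0, 0, 0], 5], [[0, 0, 3], [0, 0, 0], 5], [[0, 0, 3], [0, 0, 0], 5], [[0, 0, 3], [0, 0, 0], 5]]}}

```text
clock: 13.62
tcp_pos: [0.4926, -0.2798, 0.1127]
orientation: [0.001, 0.374, 0.928, -0.0]
wrist_force: [-1.9, 0.4, 12.1]
finger_gap: 0.0127
grip_force: 59.9
```

The button bottomed out at 12 N after about 6 mm of travel. I'll let it settle once, confirm, and hand in.

Request:
{"method": "step_arm", "body": {"moves": [[[0, 0, 0], [0, 0, 0], 5], [[0, 0, 0], [0, 0, 0], 5], [[0, 0, 0], [0, 0, 0], 5], [[0, 0, 0], [0, 0, 0], 5]]}}

```text
clock: 13.95
tcp_pos: [0.4925, -0.2799, 0.1127]
orientation: [0.001, 0.374, 0.928, -0.0]
wrist_force: [-1.9, 1.5, 11.7]
finger_gap: 0.0128
grip_force: 59.9
```

```bash
python3 -c "
from h import *
im,A=snap('scene','scene7'); u=proj(A,[[.5084,.0803,.145],[.5084,.0803,.105]]); print(u)
g=im.sum(2); x,y=u[0].astype(int); print(g[y+5,x-8:x+9])
"
```

```text
[[339.47820685 182.33238813]
 [338.74591347 193.96975539]]
[452 465 466 464 434 233  93  81  61  72  77 256 484 489 471 469 480]
```

The knob is still at its home position and the force is steady.

```bash
python3 -c "
from h import *
print(env.hand_in())"
```

```text
the job is handed in; nothing more can be done
None
```

I handed the job in at about 14 s; no verdict came back. By my readings, the carriage is home against its stop, and the gripped stylus (about 60 N) is holding the reference button fully down at about 12 N.

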